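# Feel out the sound start key and fit it

### The job

Only one of the four green pushbutton keys in the aluminium test strip is sound: press them slowly and gently, one by one, until you feel which one breaks over with a snap instead of staying soft. Take that key by its housing, set it upright and fully home in the empty well of the grey start box, let go, and prove it there with another slow press to the snap. The soft keys stay in the strip; never bear hard on a cap, and do not disturb the other things.

Things in the scene. Friction and masses are not known exactly. Their poses are not given: they have to be found in the camera images.
- strip: fixed aluminium test strip, 66 x 196 x 24 mm, long side along its own y. Origin: centre of its underside, z up. Four square pockets on its long centre line at y = -67.5, -22.5, +22.5, +67.5 mm hold one key each; pockets are 33 mm square with a 2 mm chamfer at the mouth, 16 mm deep, floor 8 mm above the underside.
- start_box: fixed grey start box, 70 x 90 x 24 mm, long side along its own y. Origin: centre of its underside, z up. In the middle of its top is one empty square well framed by a thin yellow line: 33 mm square with a 2 mm chamfer, 16 mm deep. A small orange lamp lies 34 mm from the well centre along y and stands 7 mm proud.
- well_floor (a point): centre of the floor of the empty well in the start box, 8 mm above the worktop and 16 mm under the box's top face; axes as the start box.
- key_1: loose pushbutton key, one of four that look and weigh alike (about 190 g), three soft and one sound: black square housing 30 x 30 x 48 mm, round green cap on top. Origin: centre of the housing's underside, z up, sides along x and y. It starts in one of the strip's pockets (which one varies), the housing 32 mm clear of the strip's top face. Carry it by the housing.
- key_1_cap: green cap of key_1, 22 mm across. Origin: centre of its top face, 62 mm above the housing's underside, 14 mm above its top. Slides straight down, springs back, hard stop at 9 mm; over 15 N ruins it. Sound: 0.6 N at first, 6 N at 2.5 mm, breaks over to 2 N at 6.5 mm, then 7 N at 9 mm. Soft: 0.6 N at first, then a steady 0.9 N per mm, no drop.
- key_2: loose pushbutton key, one of four that look and weigh alike (about 190 g), three soft and one sound: black square housing 30 x 30 x 48 mm, round green cap on top. Origin: centre of the housing's underside, z up, sides along x and y. It starts in one of the strip's pockets (which one varies), the housing 32 mm clear of the strip's top face. Carry it by the housing.
- key_2_cap: green cap of key_2, 22 mm across. Origin: centre of its top face, 62 mm above the housing's underside, 14 mm above its top. Slides straight down, springs back, hard stop at 9 mm; over 15 N ruins it. Sound: 0.6 N at first, 6 N at 2.5 mm, breaks over to 2 N at 6.5 mm, then 7 N at 9 mm. Soft: 0.6 N at first, then a steady 0.9 N per mm, no drop.
- key_3: loose pushbutton key, one of four that look and weigh alike (about 190 g), three soft and one sound: black square housing 30 x 30 x 48 mm, round green cap on top. Origin: centre of the housing's underside, z up, sides along x and y. It starts in one of the strip's pockets (which one varies), the housing 32 mm clear of the strip's top face. Carry it by the housing.
- key_3_cap: green cap of key_3, 22 mm across. Origin: centre of its top face, 62 mm above the housing's underside, 14 mm above its top. Slides straight down, springs back, hard stop at 9 mm; over 15 N ruins it. Sound: 0.6 N at first, 6 N at 2.5 mm, breaks over to 2 N at 6.5 mm, then 7 N at 9 mm. Soft: 0.6 N at first, then a steady 0.9 N per mm, no drop.
- key_4: loose pushbutton key, one of four that look and weigh alike (about 190 g), three soft and one sound: black square housing 30 x 30 x 48 mm, round green cap on top. Origin: centre of the housing's underside, z up, sides along x and y. It starts in one of the strip's pockets (which one varies), the housing 32 mm clear of the strip's top face. Carry it by the housing.
- key_4_cap: green cap of key_4, 22 mm across. Origin: centre of its top face, 62 mm above the housing's underside, 14 mm above its top. Slides straight down, springs back, hard stop at 9 mm; over 15 N ruins it. Sound: 0.6 N at first, 6 N at 2.5 mm, breaks over to 2 N at 6.5 mm, then 7 N at 9 mm. Soft: 0.6 N at first, then a steady 0.9 N per mm, no drop.
- tip_box: bystander: blue pipette-tip box with clear lid, 72 x 122 x 74 mm. Origin: centre of its underside.
- stain_bottle_a: bystander: brown bottle with black cap, 52 mm across, 117 mm tall. Origin: centre of its underside.
- tape_roll: bystander: cream tape roll lying flat, 76 mm across, 24 mm high. Origin: centre of its underside.
There are look-alikes about, which are no part of the job. What is shaped like the key_4 but pink or red is not meant.

How it is judged:
By the outcome, as a careful person would: the job done as asked, in the order asked, and still so for the second after the job is handed in, with the robot touching nothing.
It also fails if it takes over 72 s, if anything falls off the work surface, if the arm or the gripper's body presses on something with over 40 N, if the wrist force passes 120 N, or if a joint passes its speed limit or range.

### The arm

A 6-joint arm with a two-finger parallel gripper is mounted at the origin on a cart in front of the work surface, level with it; the furniture and walls round the work are solid. World frame = base frame: x ahead of the robot, y to its left, z up, the work surface at z = 0. Lengths are in m, angles in rad, forces in N, time in s.
With the tool pointing down it reaches from about 0.15 to 0.775 m from the base axis. Payload 6.1 kg.
Tool frame: the origin (TCP) lies at the very end of the fingers, on their centre line; the grasp point (between the pads) lies 19 mm behind it; y points along the fingers, x is the direction in which the jaws open and shut, and the axes are right-handed (so a half turn about y gives the same grasp; the last joint's range is limited). The gripper opens to 85 mm and grips with 20 to 120 N. Pads are 22 mm wide; open, the fingers measure 114 mm over their backs; the gripper's body (76 mm by 85 mm) begins 54 mm behind the grasp point. The pads swing forward as they close: fully open they stand 13 mm farther back than shut.
Start: joints at [-1.17, 0.126, -0.04, 1.405, 0, 1.571], TCP at [0.205, -0.483, 0.231] pointing down, gripper open.
Joint ranges: [-2.72, 2.72], [-0.95, 1.95], [-1.27, 1.35], [-1.78, 2.02], [-1.46, 1.47], [-3.14, 3.14]. Speed limits (rad/s): [2.39, 2.39, 3.01, 3.14, 3.14, 3.14].

### API

Orientations are given as a rotation vector (axis times angle).
In Python, from plant import sense, cams, r, recognise, outline_of gives the robot as it stands.
- The arm moves only by the tool apply_moves, never from a script. Its argument "motion" is a list that holds one entry, the list of rows, each a list of 5 numbers: the closure in counts, from 0 (fully open) to 255 (shut), then the shift along the tool's x, y, z in cm, then the turn about the tool's y in rad. A call has exactly 10 rows; each row shifts and turns the pose as measured when the row begins, along the tool's axes as they then stand; what a row does not reach is not made up. A row lasts 1/12 s, in which the tool goes at most 41.7 mm and 7.16 degrees, less where a joint would pass 70% of its speed; a pose out of reach is approached as far as the arm can. A call is refused whole if a number of a shift passes 4.17 or a number of a turn 0.125, either way. A call with a gripper value outside its range is refused whole. The fingers move at their own pace and stop on an object; "grip_force" is the grip in N (left out, the last holds). Time passes only in rows, so rows that do not move let the fingers close, or fill a call up. It gives the time, the measured TCP pose, the force and the opening at its end, in the units of the state.
- sense(): the state, without advancing time (a new reading comes with each control period).
- cams.snapshot(name): name is "scene" or "side" or "wrist"; returns a dict with "image" (420x560x3 uint8, red, green, blue), "vfov" (degrees; the focal length in pixels is half the picture's height over the tangent of half this angle, whatever the lens; pixels are square), "cx", "cy" (the principal point, pixels), "pose" (4x4, takes a point from camera to world coordinates). Camera axes: x right, y down, z forward; pixel columns grow to the right and rows downward; lengths in m; the calibration is good to about 2 mm. A picture is of the moment at which its call begins. There is no depth.
- r.job_done(): hands the job in, once; it reports no verdict.
Trained networks look in a picture, given as the dict that the camera call returned (one of the last four; its "shot" number tells which), for a name from the list of things; names that differ only in an ending like _2 or _b are one class to them, and where a whole thing is asked for, a point or a joint stands for the part that bears it (a point fixed in the world has none). Each returns a list of dicts, best first, with "p" (0 to 1); they miss things now and then, are a little off and sometimes report something else, mostly with a low value. They report only what shows in the picture. A call takes as long as a camera call. They do not tell look-alikes from the thing itself.
- recognise(picture, query): "position" ([x, y, z] in m, in world coordinates, good to about 4 mm: the middle of the surface that is visible of it).
- outline_of(picture, query): "pixels" (420x560 bool, what is visible of it).
The state is a dict: "t": time; "q": joint angles; "joint_velocities": joint speeds; "joint_torque": joint torques, N m; "ee_pos": TCP position; "eef_rot": TCP orientation; "force": force on the tool from outside, world axes, zero at the start; "ft_torque": the same for the moment, N m; "gripper_width": finger opening in m.
Only numpy, scipy, OpenCV 4.12 (cv2) and the standard library are available. Lean on these libraries where they do the work, as an engineer would, in place of code of your own. Each camera call takes 0.05 s, during which the arm holds its last target. There are 200 camera calls.

## Working session

There is one attempt and no reset: what is moved stays moved. The work goes in short steps, Python scripts to look and compute and a tool call to move; the robot and the scene stay as the last step left them, time stands still between calls to the robot, and variables do not carry over. Pictures are saved under pics/ and viewed, on a budget of 10 in all, crops included, one or two more only if the job needs it, and the job is handed in when it is done.

Besides the shell and the picture viewer there is one more tool, called as a command line: name --argument value ..., lists and objects as JSON in quotes. apply_moves: Moves the arm, as the interface text tells. Its arguments: {"type":"object","properties":{"motion":{"type":"array"},"grip_force":{"type":"number"}},"required":["motion"]}

```bash
ls; mkdir -p pics
cat > h.py <<'E'
import numpy as np,cv2
from plant import sense,cams,r,recognise,outline_of
from scipy.spatial.transform import Rotation as R
def ray(s,u,v):
    f=210/np.tan(np.radians(s['vfov'])/2);P=np.array(s['pose'])
    d=P[:3,:3]@np.array([(u-s['cx'])/f,(v-s['cy'])/f,1]);return P[:3,3],d
def atz(s,u,v,z):
    o,d=ray(s,u,v);return o+d*(z-o[2])/d[2]
def proj(s,p):
    f=210/np.tan(np.radians(s['vfov'])/2);P=np.array(s['pose'])
    c=P[:3,:3].T@(np.array(p)-P[:3,3]);return c[:2]/c[2]*f+[s['cx'],s['cy']]
def save(s,n): cv2.imwrite('pics/'+n,cv2.cvtColor(s['image'],cv2.COLOR_RGB2BGR))
E
python3 - <<'E'
from h import *
st=sense();print({k:np.round(v,4) for k,v in st.items()})
ims=[]
for n in ['scene','side']:
    s=cams.snapshot(n);print(n,s['vfov'],np.round(s['pose'],3).tolist())
    save(s,n+'0.png')
    for q in ['strip','start_box','key_1','key_1_cap','tip_box','stain_bottle_a','tape_roll']:
        print(q,[(np.round(d['position'],3).tolist(),round(d['p'],2)) for d in recognise(s,q)])
E
```

```text
pics
{'t': np.float64(0.0), 'q': array([-1.17  ,  0.1264, -0.0406,  1.4054,  0.    ,  1.5708]), 'joint_velocities': array([-0.0001, -0.0009, -0.0005,  0.0014,  0.0002,  0.0004]), 'joint_torque': array([ 0.00000e+00, -4.35917e+01,  3.52922e+01,  1.73000e-02,
       -1.00000e-04, -0.00000e+00]), 'ee_pos': array([ 0.2047, -0.483 ,  0.2305]), 'eef_rot': array([-1.3717,  0.9101, -0.9079]), 'force': array([0.2593, 0.5628, 0.8266]), 'ft_torque': array([-0.0127,  0.0231, -0.012 ]), 'gripper_width': np.float64(0.0852)}
scene 56.74549775335177 [[-0.439, -0.693, 0.572, -0.069], [-0.898, 0.351, -0.265, 0.248], [-0.017, -0.63, -0.777, 0.901], [0.0, 0.0, 0.0, 1.0]]
strip [([0.46, -0.151, 0.023], 0.71)]
start_box []
key_1 [([0.464, -0.213, 0.051], 0.73), ([0.471, -0.04, 0.049], 0.46), ([0.469, -0.13, 0.054], 0.45)]
key_1_cap []
tip_box [([0.708, -0.288, 0.07], 0.57)]
stain_bottle_a [([0.702, -0.156, 0.07], 0.87), ([0.476, -0.179, 0.065], 0.61)]
tape_roll [([0.567, 0.372, 0.023], 0.86)]
side 53.79219425729829 [[0.857, -0.245, 0.454, -0.006], [-0.516, -0.421, 0.746, -0.961], [0.008, -0.874, -0.487, 0.669], [0.0, 0.0, 0.0, 1.0]]
strip [([0.468, -0.226, 0.068], 0.63), ([0.448, -0.283, 0.02], 0.6), ([0.707, -0.175, 0.062], 0.39)]
start_box [([0.538, -0.425, 0.025], 0.56)]
key_1 [([0.443, -0.368, 0.035], 0.82), ([0.478, -0.146, 0.06], 0.7), ([0.459, -0.233, 0.054], 0.68), ([0.461, -0.282, 0.05], 0.68), ([0.369, -0.436, 0.038], 0.66), ([0.479, -0.058, 0.033], 0.55), ([0.466, -0.185, 0.057], 0.53)]
key_1_cap [([0.474, -0.184, 0.069], 0.56), ([0.706, -0.173, 0.061], 0.35)]
tip_box [([0.703, -0.324, 0.066], 0.67)]
stain_bottle_a [([0.707, -0.171, 0.06], 0.7)]
tape_roll []
```

```bash
python3 -c "
import cv2,numpy as np
a=cv2.imread('pics/scene0.png');b=cv2.imread('pics/side0.png');
cv2.imwrite('pics/a.png',cv2.resize(a,(800,600)));cv2.imwrite('pics/b.png',cv2.resize(b,(800,600)))"
```

```text
(no output)
```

View pics/a.png

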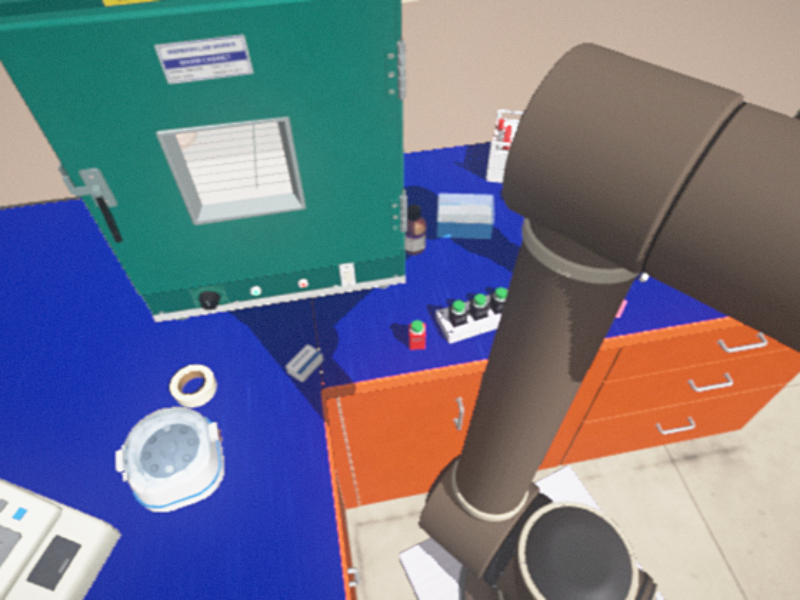

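View pics/b.png

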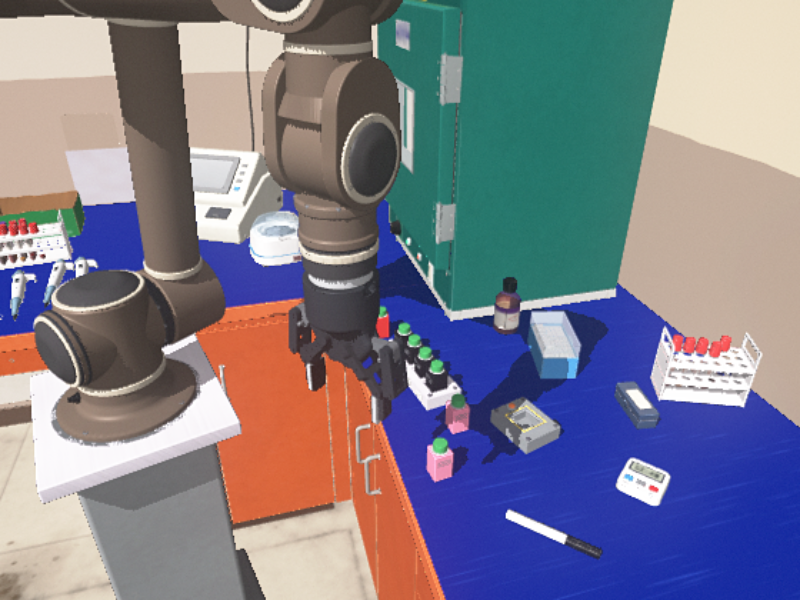

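The scene view shows the strip partly hidden behind the arm, with caps near (460,305), (480,298) and (500,293), and a red decoy at (417,335). The side view shows all four green-capped keys at about (403,328), (414,341), (425,353) and (437,367). The start box is at (525,425), and the pink decoys are at (457,413) and (440,460).

Run:
```python
from h import *
st=sense();print(R.from_rotvec(st['eef_rot']).as_matrix().round(3).tolist())
s=cams.snapshot('side')
hsv=cv2.cvtColor(s['image'],cv2.COLOR_RGB2HSV)
m=cv2.inRange(hsv,(50,120,60),(75,255,255));m[:, :]=m
n,l,stt,c=cv2.connectedComponentsWithStats(m)
for i in range(1,n):
    x,y,w,h,a=stt[i]
    if 15<a<400 and 250<x<330: print(stt[i],c[i].round(1),atz(s,*c[i],0.066).round(3))
d=outline_of(s,'start_box')
for o in d[:2]:
    k=o['pixels'];cs=cv2.findContours(k.astype(np.uint8),0,1)[0];cc=max(cs,key=cv2.contourArea)
    print(o['p'],k.sum(),cv2.boundingRect(cc)); a=cv2.approxPolyDP(cc,4,True)[:,0];print([(p.tolist(),atz(s,*p,0.024).round(3).tolist()) for p in a])
w=cams.snapshot('wrist');print(np.round(w['pose'],3).tolist(),w['vfov']);save(w,'w0.png')
```

```text
[[0.39, 0.0, 0.921], [-0.921, -0.0, 0.39], [0.0, -1.0, -0.0]]
[265 215   5   6  24] [267.3 217.5] [ 0.473 -0.063  0.066]
[279 226   8   7  45] [282.6 229.2] [ 0.479 -0.139  0.066]
[286 234   8   8  49] [289.5 237.3] [ 0.474 -0.183  0.066]
[294 243   8   8  51] [297.2 246.1] [ 0.47  -0.228  0.066]
[302 252   8   8  57] [305.4 255.5] [ 0.466 -0.272  0.066]
[303 307  10  10  79] [307.8 311.2] [ 0.364 -0.437  0.066]
0.77 1122 (343, 278, 48, 39)
[([365, 278], [0.574, -0.376, 0.024]), ([347, 286], [0.517, -0.377, 0.024]), ([343, 294], [0.491, -0.395, 0.024]), ([370, 316], [0.498, -0.482, 0.024]), ([388, 307], [0.551, -0.481, 0.024]), ([390, 296], [0.581, -0.456, 0.024])]
[[0.391, -0.887, -0.246, 0.268], [-0.921, -0.377, -0.104, -0.458], [-0.0, 0.267, -0.964, 0.374], [0.0, 0.0, 0.0, 1.0]] 66.93570309491054
```

```bash
cat >> h.py <<'E'
def plan(target,yaw=None,n=10):
    st=sense();p=np.array(st['ee_pos']);M=R.from_rotvec(st['eef_rot']).as_matrix()
    cur=np.arctan2(M[1,0],M[0,0]); dy=0 if yaw is None else (yaw-cur+np.pi)%(2*np.pi)-np.pi
    t=-dy/n; d=(np.array(target)-p)/n
    print('t',st['t'],'at',p.round(4),'yaw',round(cur,4),'tilt',M[:,1].round(4),'F',np.round(st['force'],2),'w',st['gripper_width'])
    for i in range(n):
        print((M.T@d*100).round(2).tolist(),round(t,3)); M=M@R.from_rotvec([0,t,0]).as_matrix()
E
python3 - <<'E'
from h import *
s=cams.snapshot('side')
for p in [(318,223),(430,206),(274,158)]: print(atz(s,*p,0))
plan([.49,-.28,.23],-0.097)
E
```

```text
[ 0.64486646 -0.07353226  0.        ]
[ 1.0309785  -0.17271281  0.        ]
[0.78374632 0.45056257 0.        ]
t 1.0 at [ 0.2048 -0.4834  0.2313] yaw -1.17 tilt [ 0.  0. -1.] F [ 0.37 -0.53 -0.03] w 0.08535869507781732
[-0.76, 0.01, 3.42] -0.107
[-0.39, 0.01, 3.48] -0.107
[-0.01, 0.01, 3.5] -0.107
[0.36, 0.01, 3.48] -0.107
[0.73, 0.01, 3.43] -0.107
[1.09, 0.01, 3.33] -0.107
[1.44, 0.01, 3.19] -0.107
[1.78, 0.01, 3.02] -0.107
[2.09, 0.01, 2.81] -0.107
[2.38, 0.01, 2.57] -0.107
```

apply_moves --motion '[[[255,-0.8,0,3.4,-0.107],[255,-0.4,0,3.5,-0.107],[255,0,0,3.5,-0.107],[255,0.4,0,3.5,-0.107],[255,0.7,0,3.4,-0.107],[255,1.1,0,3.3,-0.107],[255,1.4,0,3.2,-0.107],[255,1.8,0,3.0,-0.107],[255,2.1,0,2.8,-0.107],[255,2.4,0,2.6,-0.107]]]' --grip_force 30

```text
t: 1.83
ee_pos: [0.4937, -0.2719, 0.2311]
eef_rot: [-1.574, 0.051, -0.051]
force: [-0.3, 0.3, 0.8]
gripper_width: 0.0
```

Run:
```python
from h import *
s=cams.snapshot('wrist');save(s,'w1.png');cv2.imwrite('pics/w1b.png',cv2.resize(cv2.imread('pics/w1.png'),(800,600)))
np.save('w1.npy',s,allow_pickle=True)
hsv=cv2.cvtColor(s['image'],cv2.COLOR_RGB2HSV)
m=cv2.inRange(hsv,(50,120,60),(75,255,255))
n,l,stt,c=cv2.connectedComponentsWithStats(m)
for i in range(1,n):
    if stt[i][4]>100: print(stt[i],c[i].round(1),atz(s,*c[i],0.069).round(4))
d=outline_of(s,'start_box')
for o in d[:2]:
    k=o['pixels'];cs=cv2.findContours(k.astype(np.uint8),0,1)[0];cc=max(cs,key=cv2.contourArea)
    print(o['p'],k.sum(),cv2.minAreaRect(cc)); a=cv2.approxPolyDP(cc,5,True)[:,0];print([(p.tolist(),atz(s,*p,0.024).round(3).tolist()) for p in a])
plan([.49,-.28,.23],-0.097,1)
```

```text
[249  26  23  28 528] [259.9  38.9] [ 0.4842 -0.1355  0.069 ]
[249  82  22  24 415] [259.4  93.9] [ 0.48   -0.1802  0.069 ]
[248 134  22  22 362] [258.6 144.3] [ 0.4756 -0.2247  0.069 ]
[247 180  22  22 361] [257.7 190.9] [ 0.4709 -0.2693  0.069 ]
[243 258  13  20 154] [247.8 266.8] [ 0.4537 -0.3498  0.069 ]
0.87 1704 ((335.23858642578125, 277.340087890625), (44.17317199707031, 47.73552322387695), 85.91438293457031)
[([312, 257], [0.525, -0.363, 0.024]), ([316, 283], [0.528, -0.398, 0.024]), ([327, 296], [0.541, -0.417, 0.024]), ([342, 299], [0.56, -0.422, 0.024]), ([359, 287], [0.581, -0.407, 0.024]), ([354, 255], [0.575, -0.364, 0.024])]
0.67 482 ((259.0000305175781, 93.50001525878906), (24.748737335205078, 23.33452033996582), 45.0)
[([254, 82], [0.473, -0.165, 0.024]), ([248, 98], [0.465, -0.18, 0.024]), ([265, 105], [0.482, -0.188, 0.024]), ([270, 90], [0.489, -0.174, 0.024])]
t 1.9333 at [ 0.4958 -0.2701  0.2303] yaw -0.062 tilt [ 5.0e-04 -1.9e-03 -1.0e+00] F [ 0.18 -0.5  -0.25] w 9.217573182983086e-05
[-0.52, 0.03, -1.02] 0.035
```

View pics/w1b.png

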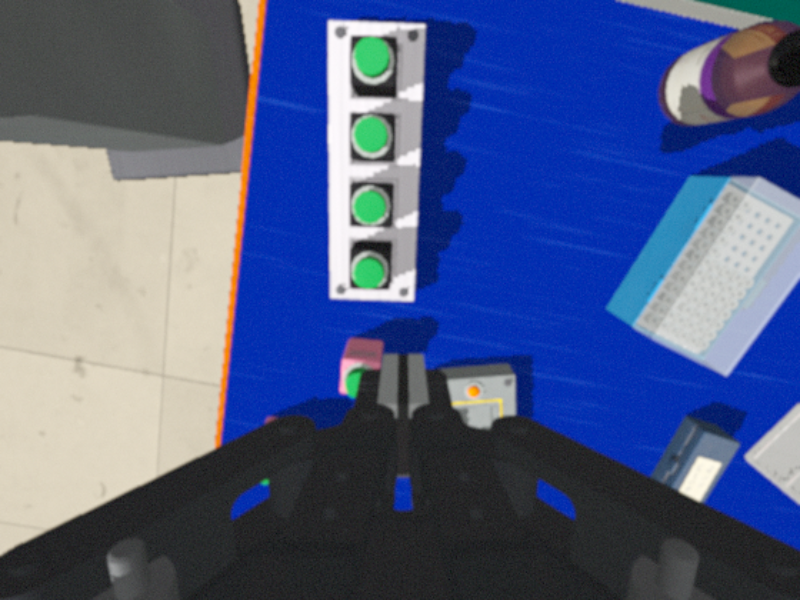

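The wrist view shows four green caps in the strip at (372,58), (372,137), (371,207) and (370,270). The start box's lamp is at (474,391) on its +y side, with a pink decoy at (360,370).

Run:
```python
from h import *
plan([.469,-.270,.11],-0.099)
```

```text
t 1.9333 at [ 0.4958 -0.2701  0.2303] yaw -0.062 tilt [ 5.0e-04 -1.9e-03 -1.0e+00] F [ 0.18 -0.5  -0.25] w 9.217573182983086e-05
[-0.27, 1.2, -0.01] 0.004
[-0.27, 1.2, -0.01] 0.004
[-0.27, 1.2, -0.02] 0.004
[-0.27, 1.2, -0.02] 0.004
[-0.27, 1.2, -0.02] 0.004
[-0.27, 1.2, -0.02] 0.004
[-0.27, 1.2, -0.02] 0.004
[-0.27, 1.2, -0.02] 0.004
[-0.27, 1.2, -0.02] 0.004
[-0.27, 1.2, -0.02] 0.004
```

apply_moves --motion '[[[255,-0.33,1.5,0,0.006],[255,-0.33,1.5,0,0.006],[255,-0.33,1.5,0,0.006],[255,-0.33,1.5,0,0.006],[255,-0.33,1.5,0,0.006],[255,-0.33,1.5,0,0.006],[255,-0.33,1.5,0,0.006],[255,-0.33,1.5,0,0.006],[255,0,0,0,0],[255,0,0,0,0]]]'

```text
t: 2.77
ee_pos: [0.468, -0.2687, 0.1059]
eef_rot: [-1.573, 0.09, -0.091]
force: [-0.8, 0.1, 0.7]
gripper_width: -0.0001
```

```bash
cat >> h.py <<'E'
def caps(s,z=0.07,lo=100):
    hsv=cv2.cvtColor(s['image'],cv2.COLOR_RGB2HSV)
    m=cv2.inRange(hsv,(50,120,60),(75,255,255))
    n,l,stt,c=cv2.connectedComponentsWithStats(m)
    for i in range(1,n):
        if stt[i][4]>lo: print(stt[i],c[i].round(1),atz(s,*c[i],z).round(4))
E
python3 - <<'E'
from h import *
s=cams.snapshot('wrist');save(s,'w2.png');cv2.imwrite('pics/w2b.png',cv2.resize(cv2.imread('pics/w2.png'),(800,600)))
caps(s)
plan([.469,-.270,.11],-0.099,1)
print(proj(s,[.4692,-.27,.07]),proj(s,sense()['ee_pos']))
E
```

```text
[267   0  30   9 192] [281.4   3.2] [ 0.4826 -0.1465  0.07  ]
[ 264   55   40   45 1319] [283.3  77.1] [ 0.4797 -0.1803  0.07  ]
[ 266  144   37   39 1069] [284.4 162.6] [ 0.4753 -0.2246  0.07  ]
[268 218  35  32 891] [285.4 234.4] [ 0.4711 -0.2671  0.07  ]
[275 335  15  24 303] [281.6 347. ] [ 0.4598 -0.3457  0.07  ]
t 2.8167 at [ 0.4679 -0.2686  0.1059] yaw -0.1152 tilt [ 3.0e-04 -4.1e-03 -1.0e+00] F [-0.39  0.39  0.24] w -6.019015689740865e-05
[0.12, -0.41, -0.12] -0.016
[282.80196122 239.34432441] [280.26491334 263.44105178]
```

View pics/w2b.png

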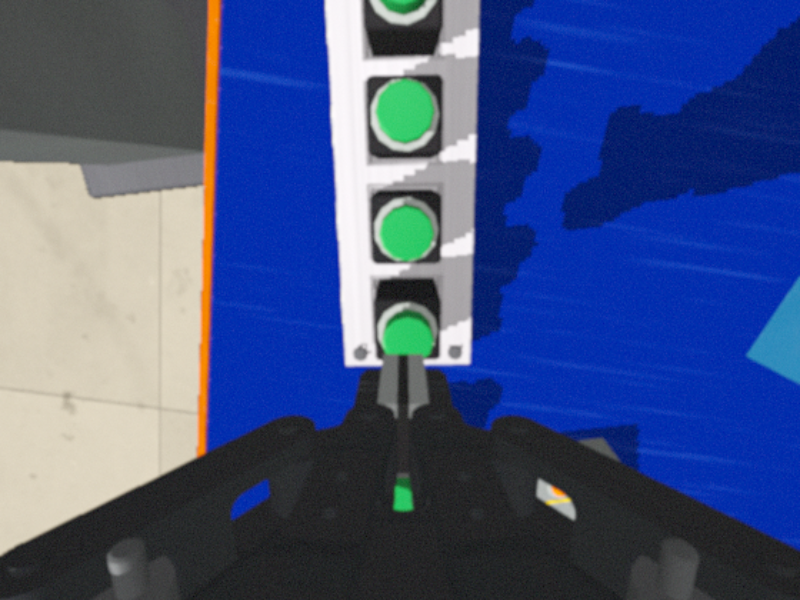

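Fingers are right above key A, whose cap shows at (408,335). B is at (405,232) and C at (405,112), so the strip axis fits a yaw of −0.099.

apply_moves --motion '[[[255,0.06,0.5,0,-0.003],[255,0.06,0.5,0,-0.003],[255,0.06,0.5,0,-0.003],[255,0.06,0.5,0,-0.003],[255,0.06,0.5,0,-0.003],[255,0,0.3,0,0],[255,0,0.2,0,0],[255,0,0,0,0],[255,0,0,0,0],[255,0,0,0,0]]]'

```text
t: 3.65
ee_pos: [0.4738, -0.2706, 0.0762]
eef_rot: [-1.576, 0.073, -0.082]
force: [0.3, -0.5, 0.6]
gripper_width: -0.0005
```

apply_moves --motion '[[[255,-0.1,0.05,0.05,0],[255,-0.1,0.05,0.05,0],[255,-0.1,0.05,0.05,0],[255,0,0.05,0,0],[255,0,0.05,0,0],[255,0,0.05,0,0],[255,0,0.05,0,0],[255,0,0.05,0,0],[255,0,0.05,0,0],[255,0,0.05,0,0]]]'

```text
t: 4.48
ee_pos: [0.4711, -0.2689, 0.0718]
eef_rot: [-1.577, 0.072, -0.083]
force: [-0.5, -0.1, 0.5]
gripper_width: 0.0
```

apply_moves --motion '[[[255,0,0.04,0,0],[255,0,0.04,0,0],[255,0,0.04,0,0],[255,0,0.04,0,0],[255,0,0.04,0,0],[255,0,0.04,0,0],[255,0,0.04,0,0],[255,0,0.04,0,0],[255,0,0,0,0],[255,0,0,0,0]]]'

```text
t: 5.32
ee_pos: [0.4712, -0.2689, 0.0687]
eef_rot: [-1.577, 0.072, -0.083]
force: [-1.2, 1.0, 1.8]
gripper_width: 0.0002
```

apply_moves --motion '[[[255,0,0.04,0,0],[255,0,0.04,0,0],[255,0,0.04,0,0],[255,0,0.04,0,0],[255,0,0.04,0,0],[255,0,0,0,0],[255,0,0,0,0],[255,0,0,0,0],[255,0,0,0,0],[255,0,0,0,0]]]'

```text
t: 6.15
ee_pos: [0.4713, -0.269, 0.0673]
eef_rot: [-1.577, 0.071, -0.084]
force: [-0.6, 1.4, 2.7]
gripper_width: 0.0
```

Run:
```python
from h import *
plan([.4711,-.2689,.0635],-0.099,1)
```

```text
t 6.15 at [ 0.4713 -0.269   0.0673] yaw -0.0985 tilt [ 0.0076 -0.0081 -0.9999] F [-0.56  1.43  2.73] w 2.8243929986814636e-05
[-0.03, 0.38, 0.01] 0.001
```

apply_moves --motion '[[[255,0,0.05,0,0],[255,0,0.05,0,0],[255,0,0.05,0,0],[255,0,0.05,0,0],[255,0,0.05,0,0],[255,0,0.05,0,0],[255,0,0,0,0],[255,0,0,0,0],[255,0,0,0,0],[255,0,0,0,0]]]'

```text
t: 6.98
ee_pos: [0.4715, -0.2691, 0.0652]
eef_rot: [-1.578, 0.07, -0.084]
force: [-1.8, 0.8, 3.7]
gripper_width: 0.0002
```

apply_moves --motion '[[[255,0,0.05,0,0],[255,0,0.05,0,0],[255,0,0.05,0,0],[255,0,0.05,0,0],[255,0,0.05,0,0],[255,0,0,0,0],[255,0,0,0,0],[255,0,0,0,0],[255,0,0,0,0],[255,0,0,0,0]]]'

```text
t: 7.82
ee_pos: [0.4717, -0.2691, 0.0647]
eef_rot: [-1.578, 0.069, -0.086]
force: [-1.6, 1.0, 5.5]
gripper_width: 0.0001
```

Force climbs steadily to 5.5 N with no drop, so key A is soft. On to B.

apply_moves --motion '[[[255,0,-0.8,0,0],[255,0,-0.8,0,0],[255,0,0,1.1,0],[255,0,0,1.1,0],[255,-0.05,0,1.1,0],[255,0,0,1.1,0],[255,0,0,0,0],[255,0,0.4,0,0],[255,0,0.2,0,0],[255,0,0,0,0]]]'

```text
t: 8.65
ee_pos: [0.4758, -0.2188, 0.0737]
eef_rot: [-1.578, 0.068, -0.083]
force: [0.1, -0.2, -0.1]
gripper_width: -0.0
```

apply_moves --motion '[[[255,0,0,-0.19,0],[255,0,0,-0.19,0],[255,0,0,-0.18,0],[255,0,0.1,0,0],[255,0,0.1,0,0],[255,0,0.1,0,0],[255,0,0.05,0,0],[255,0,0.05,0,0],[255,0,0.05,0,0],[255,0,0,0,0]]]'

```text
t: 9.48
ee_pos: [0.4751, -0.2266, 0.0691]
eef_rot: [-1.577, 0.07, -0.086]
force: [-1.8, 0.3, 3.6]
gripper_width: -0.0001
```

apply_moves --motion '[[[255,0,0.04,0,0],[255,0,0.04,0,0],[255,0,0.04,0,0],[255,0,0.04,0,0],[255,0,0.04,0,0],[255,0,0,0,0],[255,0,0,0,0],[255,0,0,0,0],[255,0,0,0,0],[255,0,0,0,0]]]'

```text
t: 10.32
ee_pos: [0.4753, -0.2267, 0.0688]
eef_rot: [-1.579, 0.068, -0.086]
force: [-1.0, 0.6, 4.4]
gripper_width: -0.0002
```

apply_moves --motion '[[[255,0,0.07,0,0],[255,0,0.07,0,0],[255,0,0.07,0,0],[255,0,0.07,0,0],[255,0,0,0,0],[255,0,0,0,0],[255,0,0,0,0],[255,0,0,0,0],[255,0,0,0,0],[255,0,0,0,0]]]'

```text
t: 11.15
ee_pos: [0.4754, -0.2267, 0.0672]
eef_rot: [-1.579, 0.067, -0.087]
force: [-2.5, 0.7, 6.3]
gripper_width: -0.0001
```

apply_moves --motion '[[[255,0,0.07,0,0],[255,0,0.07,0,0],[255,0,0.07,0,0],[255,0,0.07,0,0],[255,0,0.07,0,0],[255,0,0.07,0,0],[255,0,0,0,0],[255,0,0,0,0],[255,0,0,0,0],[255,0,0,0,0]]]'

```text
t: 11.98
ee_pos: [0.4751, -0.2266, 0.0623]
eef_rot: [-1.579, 0.068, -0.087]
force: [-2.2, -0.5, 3.4]
gripper_width: -0.0002
```

B peaks at 6.3 N and drops to 3.4 N, so it snapped and is the sound key. I'll retract and open.

apply_moves --motion '[[[255,0,-1.0,0,0],[255,0,-2.0,0,0],[0,0,-2.0,0,0],[0,0,-2.0,0,0],[0,0,-1.0,0,0],[0,0,0,0,0],[0,0,0,0,0],[0,0,0,0,0],[0,0,0,0,0],[0,0,0,0,0]]]'

```text
t: 12.82
ee_pos: [0.4733, -0.2254, 0.1437]
eef_rot: [-1.577, 0.071, -0.084]
force: [-0.3, 0.7, 0.2]
gripper_width: 0.0853
```

Run:
```python
from h import *
s=cams.snapshot('wrist');save(s,'w3.png');cv2.imwrite('pics/w3b.png',cv2.resize(cv2.imread('pics/w3.png'),(800,600)))
caps(s)
plan([.4753,-.2246,.11],-0.099,1)
print(proj(s,[.4753,-.2246,.07]),proj(s,[.4753,-.2246,.056]))
```

```text
[267  65  33  35 870] [283.2  82.3] [ 0.4843 -0.1355  0.07  ]
[268 138  31  32 726] [283.  153.1] [ 0.4798 -0.1797  0.07  ]
[269 201  29  31 698] [283.1 216.2] [ 0.4756 -0.224   0.07  ]
[268 257  30  30 657] [282.4 271.9] [ 0.4709 -0.2674  0.07  ]
[264 346  22  13 196] [275.2 351.9] [ 0.4582 -0.3378  0.07  ]
t 12.8667 at [ 0.4731 -0.2253  0.1435] yaw -0.0982 tilt [ 0.0071 -0.0081 -0.9999] F [ 0.07 -0.87 -0.75] w 0.08537598700943153
[0.18, 3.35, 0.11] 0.001
[282.70806544 217.07772002] [282.49554059 211.57875846]
```

View pics/w3b.png

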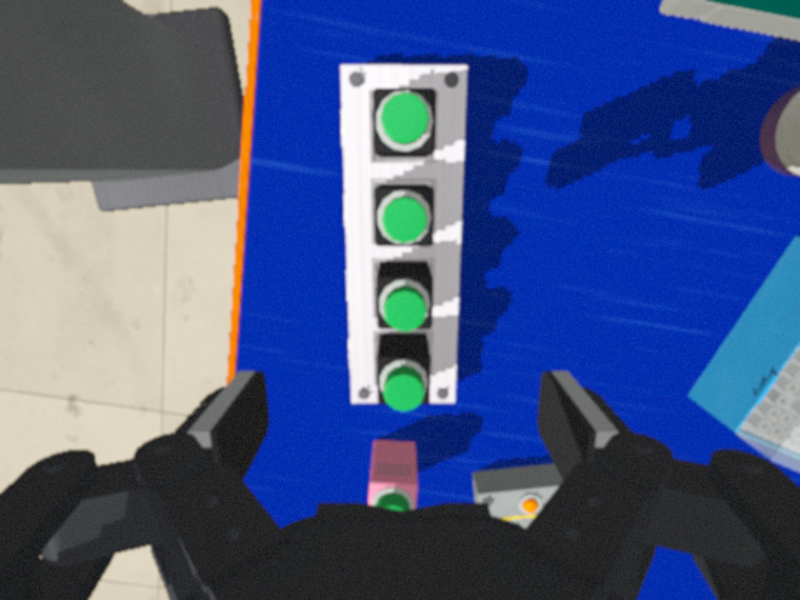

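All four caps are visible: D (404,118), C (404,218), B (405,307) and A (403,385). The open fingers straddle the strip symmetrically in x.

Run:
```python
from h import *
plan([.4755,-.2245,.04],-0.099,7)
```

```text
t 12.8667 at [ 0.4731 -0.2253  0.1435] yaw -0.0982 tilt [ 0.0071 -0.0081 -0.9999] F [ 0.07 -0.87 -0.75] w 0.08537598700943153
[0.02, 1.48, 0.03] 0.0
[0.02, 1.48, 0.03] 0.0
[0.02, 1.48, 0.03] 0.0
[0.02, 1.48, 0.03] 0.0
[0.02, 1.48, 0.03] 0.0
[0.02, 1.48, 0.03] 0.0
[0.02, 1.48, 0.03] 0.0
```

apply_moves --motion '[[[0,0.02,1.5,0.03,0],[0,0.02,1.5,0.03,0],[0,0.02,1.5,0.03,0],[0,0.02,1.5,0.03,0],[0,0.02,1.5,0.03,0],[0,0.02,1.3,0.03,0],[0,0.02,0.8,0.03,0],[0,0,0.4,0,0],[0,0,0,0,0],[0,0,0,0,0]]]'

```text
t: 13.7
ee_pos: [0.4724, -0.2227, 0.0342]
eef_rot: [-1.574, 0.077, -0.077]
force: [-0.1, -0.2, -0.1]
gripper_width: 0.0854
```

Run:
```python
from h import *
plan([.4755,-.2245,.028],-0.099,3)
```

```text
t 13.7 at [ 0.4724 -0.2227  0.0342] yaw -0.0983 tilt [-2.0e-04 -4.8e-03 -1.0e+00] F [-0.09 -0.15 -0.13] w 0.08544400565566014
[0.11, 0.21, -0.05] 0.0
[0.11, 0.21, -0.05] 0.0
[0.11, 0.21, -0.05] 0.0
```

apply_moves --motion '[[[0,0.11,0.21,-0.06,0],[0,0.11,0.21,-0.06,0],[0,0.1,0.2,-0.05,0],[0,0,0,0,0],[255,0,0,0,0],[255,0,0,0,0],[255,0,0,0,0],[255,0,0,0,0],[255,0,0,0,0],[255,0,0,0,0]]]' --grip_force 40

```text
t: 14.53
ee_pos: [0.4754, -0.2258, 0.0308]
eef_rot: [-1.577, 0.077, -0.078]
force: [1.0, 0.3, -2.5]
gripper_width: 0.0294
```

Run:
```python
from h import *
plan([.4755,-.2245,.028],-0.099,1)
```

```text
t 14.5333 at [ 0.4754 -0.2258  0.0308] yaw -0.0989 tilt [ 2.0e-04 -7.3e-03 -1.0e+00] F [ 0.98  0.25 -2.45] w 0.029365732923352643
[-0.01, 0.28, 0.13] 0.0
```

apply_moves --motion '[[[255,0,-0.3,0,0],[255,0,-0.6,0,0],[255,0,-1.2,0,0],[255,0,-1.8,0,0],[255,0,-2.0,0,0],[255,0,-2.0,0,0],[255,0,-1.5,0,0],[255,0,-0.8,0,0],[255,0,0,0,0],[255,0,0,0,0]]]'

```text
t: 15.37
ee_pos: [0.4748, -0.2242, 0.1378]
eef_rot: [-1.575, 0.078, -0.076]
force: [-0.4, 0.1, -2.2]
gripper_width: 0.029
```

Run:
```python
from h import *
plan([.53,-.49,.14],-0.09,9)
```

```text
t 15.3667 at [ 0.4748 -0.2242  0.1378] yaw -0.0984 tilt [-0.0016 -0.0052 -1.    ] F [-0.38  0.08 -2.23] w 0.029002201625411075
[0.9, -0.01, -2.88] -0.001
[0.9, -0.01, -2.88] -0.001
[0.89, -0.01, -2.88] -0.001
[0.89, -0.01, -2.88] -0.001
[0.89, -0.01, -2.88] -0.001
[0.89, -0.01, -2.88] -0.001
[0.88, -0.01, -2.88] -0.001
[0.88, -0.01, -2.89] -0.001
[0.88, -0.01, -2.89] -0.001
```

The wrist reads −2.2 N, about the weight of one key, so it's in the grip.

apply_moves --motion '[[[255,0.4,0,-1.5,0],[255,0.9,0,-3.0,0],[255,0.9,0,-3.4,0],[255,1.0,0,-3.4,0],[255,1.0,0,-3.4,0],[255,1.0,0,-3.4,0],[255,1.0,0,-3.0,0],[255,0.9,0,-2.4,0],[255,0.5,0,-1.2,0],[255,0,0,0,0]]]'

```text
t: 16.2
ee_pos: [0.5236, -0.492, 0.1223]
eef_rot: [-1.567, 0.086, -0.064]
force: [-0.7, 1.2, -2.4]
gripper_width: 0.0288
```

Run:
```python
from h import *
s=cams.snapshot('wrist');save(s,'w4.png');cv2.imwrite('pics/w4b.png',cv2.resize(cv2.imread('pics/w4.png'),(800,600)))
np.save('w4.npy',s,allow_pickle=True)
plan([.53,-.49,.14],-0.09,1)
```

```text
t 16.25 at [ 0.5231 -0.4908  0.1218] yaw -0.0952 tilt [-0.0152  0.0046 -0.9999] F [-0.17 -0.07 -2.38] w 0.029363264762651786
[0.65, -1.83, 0.15] -0.005
```

View pics/w4b.png

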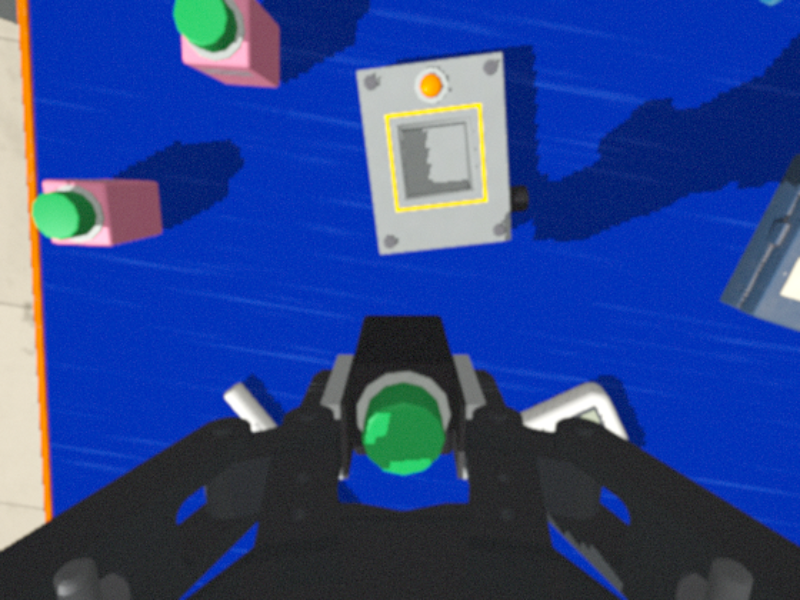

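The start box is clear ahead, with its yellow frame corners at (386,116), (482,104), (487,200) and (397,212) and the lamp at (430,85). The key is held upright between the pads, with its cap at (403,427).

Run:
```python
from h import *
s=np.load('w4.npy',allow_pickle=True).item()
hsv=cv2.cvtColor(s['image'],cv2.COLOR_RGB2HSV)
m=cv2.inRange(hsv,(22,110,120),(35,255,255));m[:, :250]=0;m[:,360:]=0;m[160:]=0
pts=np.argwhere(m)[:,::-1];print(len(pts))
w=np.array([atz(s,u,v,.024) for u,v in pts])[:,:2]
r_=cv2.minAreaRect((w*1000).astype(np.float32));print('frame',r_)
o=np.array([atz(s,*(np.array(p)*.7),.024)[:2] for p in [(357,71),(502,52),(511,240),(380,255)]])
print(o.round(4),o.mean(0),np.linalg.norm(np.roll(o,-1,0)-o,axis=1).round(4))
e=(o[1]-o[0]+o[2]-o[3]);print('yaw',np.arctan2(e[1],e[0]));e=(o[0]-o[3]+o[1]-o[2]);print('yaw y',np.arctan2(-e[0],e[1]))
print('cap held',[ (p,proj(s,sense()['ee_pos'])) for p in [1]])
caps(s,sense()['ee_pos'][2]+.0392)
o2=cv2.inRange(hsv,(5,150,150),(20,255,255));o2[:,:280]=0;o2[:,330:]=0;o2[:40]=0;o2[80:]=0;c=np.argwhere(o2).mean(0)[::-1];print('lamp',atz(s,*c,.030),'proj')
```

```text
727
frame ((547.10888671875, -412.7483825683594), (47.95042037963867, 60.9573860168457), 0.9855639934539795)
[[ 0.5118 -0.3752]
 [ 0.5819 -0.3737]
 [ 0.5833 -0.4642]
 [ 0.5132 -0.4658]] [ 0.54757391 -0.41970524] [0.0701 0.0905 0.0701 0.0906]
yaw 0.021571155599413864
yaw y 0.01562566506175616
cap held [(1, array([279.18495386, 260.98474912]))]
[ 123    0   42   36 1193] [144.   15.6] [ 0.4938 -0.392   0.161 ]
[  24  135   43   32 1091] [ 44.1 149.7] [ 0.4529 -0.427   0.161 ]
[ 253  269   59   62 2784] [281.9 300. ] [ 0.5252 -0.4888  0.161 ]
lamp [ 0.54758847 -0.38564075  0.03      ] proj
```

Run:
```python
from h import *
plan([.5468,-.4212,.12],0.015,6)
```

```text
t 16.25 at [ 0.5231 -0.4908  0.1218] yaw -0.0952 tilt [-0.0152  0.0046 -0.9999] F [-0.17 -0.07 -2.38] w 0.029363264762651786
[0.28, 0.03, 1.19] -0.018
[0.3, 0.03, 1.19] -0.018
[0.33, 0.03, 1.18] -0.018
[0.35, 0.03, 1.18] -0.018
[0.37, 0.03, 1.17] -0.018
[0.39, 0.03, 1.16] -0.018
```

apply_moves --motion '[[[255,0.3,0,1.1,-0.018],[255,0.3,0,1.1,-0.018],[255,0.3,0,1.1,-0.018],[255,0.3,0,1.1,-0.018],[255,0.3,0,1.1,-0.018],[255,0.3,0,0.7,-0.015],[255,0,0,0.3,0],[255,0,0,0,0],[255,0,0,0,0],[255,0,0,0,0]]]'

```text
t: 17.08
ee_pos: [0.5459, -0.4121, 0.1219]
eef_rot: [-1.563, -0.01, 0.036]
force: [0.5, 0.1, -2.1]
gripper_width: 0.0293
```

Run:
```python
from h import *
plan([.5468,-.4212,.055],0.015,6)
```

```text
t 17.0833 at [ 0.5459 -0.4121  0.1219] yaw 0.0295 tilt [-0.0165  0.0075 -0.9998] F [ 0.47  0.12 -2.09] w 0.02926659024331295
[0.03, 1.11, -0.16] 0.002
[0.03, 1.11, -0.16] 0.002
[0.03, 1.11, -0.16] 0.002
[0.03, 1.11, -0.16] 0.002
[0.03, 1.11, -0.16] 0.002
[0.03, 1.11, -0.16] 0.002
```

apply_moves --motion '[[[255,0.03,1.0,-0.16,0.002],[255,0.03,1.0,-0.16,0.002],[255,0.03,1.0,-0.16,0.002],[255,0.03,1.0,-0.16,0.002],[255,0.03,1.0,-0.16,0.002],[255,0.03,0.8,-0.16,0.002],[255,0,0.4,0,0],[255,0,0.2,0,0],[255,0,0,0,0],[255,0,0,0,0]]]'

```text
t: 17.92
ee_pos: [0.5446, -0.4244, 0.0473]
eef_rot: [-1.561, 0.007, 0.025]
force: [-0.5, 0.7, -0.6]
gripper_width: 0.0291
```

Run:
```python
from h import *
plan([.5472,-.4214,.047],0.015,3)
s=cams.snapshot('side');a=s['image'][255:345,310:430];cv2.imwrite('pics/s5.png',cv2.cvtColor(cv2.resize(a,(800,600),interpolation=cv2.INTER_CUBIC),cv2.COLOR_RGB2BGR))
```

```text
t 17.9167 at [ 0.5446 -0.4244  0.0473] yaw 0.0117 tilt [-0.02    0.0097 -0.9998] F [-0.47  0.7  -0.64] w 0.029101203137939596
[0.09, 0.01, 0.1] -0.001
[0.09, 0.01, 0.1] -0.001
[0.09, 0.01, 0.1] -0.001
```

View pics/s5.png

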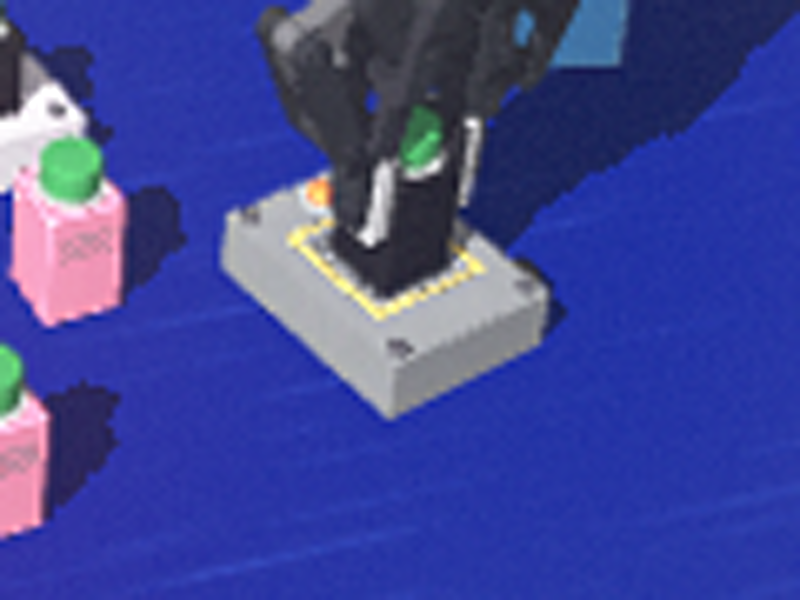

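The side view shows the key just over the well mouth, about 3 mm towards the near corner. I'll correct that before inserting.

apply_moves --motion '[[[255,0,-0.3,0,0],[255,0.08,0,0.09,0],[255,0.08,0,0.09,0],[255,0.08,0,0.09,0],[255,0,0,0,0],[255,0,0,0,0],[255,0,0,0,0],[255,0,0,0,0],[255,0,0,0,0],[255,0,0,0,0]]]'

```text
t: 18.8
ee_pos: [0.5488, -0.4217, 0.0538]
eef_rot: [-1.564, 0.003, 0.023]
force: [0.4, -0.2, -1.3]
gripper_width: 0.0293
```

Run:
```python
from h import *
plan([.5470,-.4214,.0312],0.015,9)
```

```text
t 18.8 at [ 0.5488 -0.4217  0.0538] yaw 0.0126 tilt [-0.0164  0.0068 -0.9998] F [ 0.36 -0.17 -1.28] w 0.029264053422820766
[-0.02, 0.25, 0.0] -0.0
[-0.02, 0.25, 0.0] -0.0
[-0.02, 0.25, 0.0] -0.0
[-0.02, 0.25, 0.0] -0.0
[-0.02, 0.25, 0.0] -0.0
[-0.02, 0.25, 0.0] -0.0
[-0.02, 0.25, 0.0] -0.0
[-0.02, 0.25, 0.0] -0.0
[-0.02, 0.25, 0.0] -0.0
```

Descend to just inside the chamfer, then check.

apply_moves --motion '[[[255,-0.05,0.2,0,0],[255,-0.05,0.2,0,0],[255,-0.05,0.2,0,0],[255,0,0.15,0,0],[255,0,0.1,0,0],[255,0,0.1,0,0],[255,0,0,0,0],[255,0,0,0,0],[255,0,0,0,0],[255,0,0,0,0]]]'

```text
t: 19.63
ee_pos: [0.5464, -0.4216, 0.0425]
eef_rot: [-1.563, 0.004, 0.023]
force: [-0.1, -1.0, -1.8]
gripper_width: 0.0292
```

apply_moves --motion '[[[255,0.01,0.15,0,0],[255,0.01,0.15,0,0],[255,0.01,0.15,0,0],[255,0.01,0.15,0,0],[255,0.01,0.1,0,0],[255,0.01,0.1,0,0],[255,0,0.1,0,0],[255,0,0.05,0,0],[255,0,0,0,0],[255,0,0,0,0]]]'

```text
t: 20.47
ee_pos: [0.5471, -0.4215, 0.032]
eef_rot: [-1.563, 0.004, 0.023]
force: [-0.1, -1.0, -1.0]
gripper_width: 0.0288
```

apply_moves --motion '[[[255,0,0.08,0,0],[255,0,0.08,0,0],[255,0,0.08,0,0],[255,0,0,0,0],[255,0,0,0,0],[255,0,0,0,0],[255,0,0,0,0],[255,0,0,0,0],[255,0,0,0,0],[255,0,0,0,0]]]'

```text
t: 21.3
ee_pos: [0.5473, -0.4217, 0.0312]
eef_rot: [-1.564, 0.003, 0.022]
force: [-0.4, 0.5, -0.2]
gripper_width: 0.0292
```

apply_moves --motion '[[[0,0,0,0,0],[0,0,0,0,0],[0,0,0,0,0],[0,0,0,0,0],[0,0,0,0,0],[0,0,0,0,0],[0,0,0,0,0],[0,0,-0.5,0,0],[0,0,-1.0,0,0],[0,0,-1.0,0,0]]]'

```text
t: 22.13
ee_pos: [0.5472, -0.4216, 0.0556]
eef_rot: [-1.563, 0.004, 0.023]
force: [-0.0, -0.3, 1.1]
gripper_width: 0.0854
```

apply_moves --motion '[[[0,0,-2,0,0],[0,0,-2.0,0,0],[0,0,-2,0,0],[0,0,-1.5,-1.0,0],[0,0,0,-1.5,0],[255,0,0,-1.5,0],[255,0,0,-1,0],[255,0,0,0,0],[255,0,0,0,0],[255,0,0,0,0]]]'

```text
t: 22.97
ee_pos: [0.5516, -0.4747, 0.1512]
eef_rot: [-1.573, -0.006, 0.015]
force: [-0.1, 0.5, 0.3]
gripper_width: 0.0255
```

Run:
```python
from h import *
plan([.5472,-.4203,.085],0.015,6)
s=cams.snapshot('wrist');save(s,'w6.png')
caps(s)
cv2.imwrite('pics/w6b.png',cv2.resize(cv2.imread('pics/w6.png')[:300,130:430],(600,600)))
```

```text
t 22.9667 at [ 0.5516 -0.4747  0.1512] yaw 0.0135 tilt [-0.0054 -0.0021 -1.    ] F [-0.07  0.5   0.31] w 0.025537483047391854
[-0.06, 1.1, 0.91] -0.0
[-0.06, 1.1, 0.91] -0.0
[-0.06, 1.1, 0.91] -0.0
[-0.06, 1.1, 0.91] -0.0
[-0.05, 1.1, 0.91] -0.0
[-0.05, 1.1, 0.91] -0.0
[123  24  37  35 963] [141.1  40.8] [ 0.4604 -0.3595  0.07  ]
[262 125  30  31 684] [276.6 140.1] [ 0.5475 -0.4203  0.07  ]
[ 23 134  38  27 840] [ 40.5 146.5] [ 0.3833 -0.427   0.07  ]
```

View pics/w6b.png

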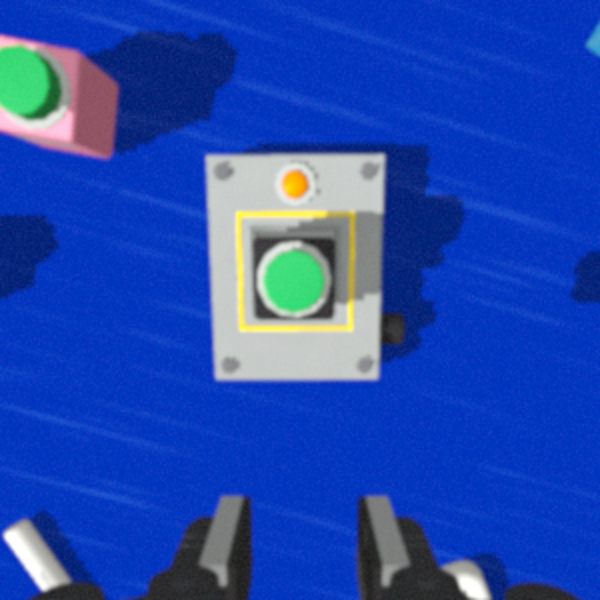

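The key stands upright in the well, with its cap at (294,281) concentric on the housing and inside the yellow frame. The lamp at (295,184) is untouched. Next is the proving press.

apply_moves --motion '[[[255,-0.06,0.5,0.9,0],[255,-0.06,0.8,0.9,0],[255,-0.06,1.1,0.9,0],[255,-0.06,1.1,0.9,0],[255,-0.05,1.1,0.9,0],[255,-0.05,0.9,0.3,0],[255,0,0.5,0,0],[255,0,0,0,0],[255,0,0,0,0],[255,0,0,0,0]]]'

```text
t: 23.85
ee_pos: [0.547, -0.4183, 0.0906]
eef_rot: [-1.572, -0.01, 0.019]
force: [-0.1, -0.3, 0.5]
gripper_width: -0.0003
```

Run:
```python
from h import *
plan([.5472,-.4203,.073],0.015,4)
```

```text
t 23.85 at [ 0.547  -0.4183  0.0906] yaw 0.0189 tilt [-5.6e-03 -9.0e-04 -1.0e+00] F [-0.07 -0.33  0.49] w -0.0002641172442919355
[0.01, 0.44, -0.05] 0.001
[0.01, 0.44, -0.05] 0.001
[0.01, 0.44, -0.05] 0.001
[0.01, 0.44, -0.05] 0.001
```

apply_moves --motion '[[[255,0,0.4,-0.05,0],[255,0,0.4,-0.05,0],[255,0,0.4,-0.05,0],[255,0,0.2,-0.04,0],[255,0,0.1,0,0],[255,0,0,0,0],[255,0,0,0,0],[255,0,0,0,0],[255,0,0,0,0],[255,0,0,0,0]]]'

```text
t: 24.68
ee_pos: [0.5477, -0.4225, 0.0758]
eef_rot: [-1.574, -0.011, 0.016]
force: [-0.0, 0.3, 0.0]
gripper_width: -0.0
```

apply_moves --motion '[[[255,0,0.06,0,0],[255,0,0.06,0,0],[255,0,0.06,0,0],[255,0,0.06,0,0],[255,0,0.06,0,0],[255,0,0.06,0,0],[255,0,0,0,0],[255,0,0,0,0],[255,0,0,0,0],[255,0,0,0,0]]]'

```text
t: 25.52
ee_pos: [0.5478, -0.4224, 0.0722]
eef_rot: [-1.574, -0.011, 0.016]
force: [1.4, -0.3, -0.0]
gripper_width: 0.0002
```

apply_moves --motion '[[[255,0,0.07,0.05,0],[255,0,0.07,0.05,0],[255,0,0.07,0.05,0],[255,0,0.07,0,0],[255,0,0.07,0,0],[255,0,0.07,0,0],[255,0,0,0,0],[255,0,0,0,0],[255,0,0,0,0],[255,0,0,0,0]]]'

```text
t: 26.35
ee_pos: [0.5481, -0.421, 0.0697]
eef_rot: [-1.575, -0.013, 0.015]
force: [-1.4, 1.4, 1.5]
gripper_width: -0.0003
```

apply_moves --motion '[[[255,0,0.07,0,0],[255,0,0.07,0,0],[255,0,0.07,0,0],[255,0,0.07,0,0],[255,0,0,0,0],[255,0,0,0,0],[255,0,0,0,0],[255,0,0,0,0],[255,0,0,0,0],[255,0,0,0,0]]]'

```text
t: 27.18
ee_pos: [0.5483, -0.4211, 0.0691]
eef_rot: [-1.576, -0.014, 0.013]
force: [-0.4, 0.6, 3.4]
gripper_width: -0.0001
```

At 0.0691 m the force is 3.4 N, matching 3.6 N at the same height in the strip, so the key is fully home. I'll press on to the snap.

apply_moves --motion '[[[255,0,0.08,0,0],[255,0,0.08,0,0],[255,0,0.08,0,0],[255,0,0.08,0,0],[255,0,0,0,0],[255,0,0,0,0],[255,0,0,0,0],[255,0,0,0,0],[255,0,0,0,0],[255,0,0,0,0]]]'

```text
t: 28.02
ee_pos: [0.5484, -0.4212, 0.0679]
eef_rot: [-1.577, -0.015, 0.012]
force: [-2.2, 1.2, 6.4]
gripper_width: -0.0003
```

apply_moves --motion '[[[255,0,0.07,0,0],[255,0,0.07,0,0],[255,0,0.07,0,0],[255,0,0.07,0,0],[255,0,0.07,0,0],[255,0,0,0,0],[255,0,0,0,0],[255,0,0,0,0],[255,0,0,0,0],[255,0,0,0,0]]]'

```text
t: 28.85
ee_pos: [0.5483, -0.4211, 0.0654]
eef_rot: [-1.578, -0.016, 0.012]
force: [-0.4, 1.4, 4.1]
gripper_width: 0.0001
```

apply_moves --motion '[[[255,0,0.07,0,0],[255,0,0.07,0,0],[255,0,0.07,0,0],[255,0,0.07,0,0],[255,0,0,0,0],[255,0,0,0,0],[255,0,0,0,0],[255,0,0,0,0],[255,0,0,0,0],[255,0,0,0,0]]]'

```text
t: 29.68
ee_pos: [0.5483, -0.4211, 0.0623]
eef_rot: [-1.578, -0.016, 0.012]
force: [-0.6, 1.8, 3.1]
gripper_width: -0.0
```

Clear snap: 6.4, then 4.1, then 3.1 N. I'll retract straight up and check.

apply_moves --motion '[[[255,0,-0.3,0,0],[255,0,-0.8,0,0],[255,0,-1.5,0,0],[255,0,-2,0,0],[255,0,-2.0,0,0],[255,0,-1.5,-1.5,0],[255,0,0,-2,0],[255,0,0,-2,0],[255,0,0,0,0],[255,0,0,0,0]]]'

```text
t: 30.52
ee_pos: [0.5498, -0.4767, 0.148]
eef_rot: [-1.577, -0.017, 0.014]
force: [-0.3, 0.2, 0.4]
gripper_width: 0.0003
```

Run:
```python
from h import *
s=cams.snapshot('wrist');caps(s);save(s,'w7.png')
s=cams.snapshot('side');a=s['image'][200:350,250:450];cv2.imwrite('pics/s7.png',cv2.cvtColor(cv2.resize(a,(800,600),interpolation=cv2.INTER_CUBIC),cv2.COLOR_RGB2BGR));caps(s,.066,15)
print(sense()['ee_pos'],sense()['force'])
```

```text
[ 122   16   38   37 1021] [140.6  34.2] [ 0.4603 -0.3596  0.07  ]
[265 122  30  31 702] [279.4 136.8] [ 0.5478 -0.4202  0.07  ]
[ 18 129  40  28 856] [ 37.  141.5] [ 0.3834 -0.4266  0.07  ]
[  0 147  41  11 237] [ 23.1 151.5] [-0.1033  0.8522  0.066 ]
[ 43 146  13  19 137] [ 48.8 155. ] [-0.0212  0.7634  0.066 ]
[263 215   7   6  34] [266.4 217.3] [ 0.4711 -0.0609  0.066 ]
[279 226   8   7  43] [282.5 229.1] [ 0.4791 -0.1385  0.066 ]
[286 234   8   8  45] [289.5 237.3] [ 0.4744 -0.1826  0.066 ]
[302 252   8   8  50] [305.3 255.7] [ 0.4655 -0.2727  0.066 ]
[366 275   9   9  65] [369.6 279.1] [ 0.5423 -0.4225  0.066 ]
[316 276   9   9  64] [320.5 279.7] [ 0.4444 -0.3675  0.066 ]
[303 307  10  10  76] [307.7 311.1] [ 0.3639 -0.4369  0.066 ]
[ 0.5496374  -0.47604217  0.1476157 ] [ 0.18325446 -0.0710118   1.57956812]
```

View pics/s7.png

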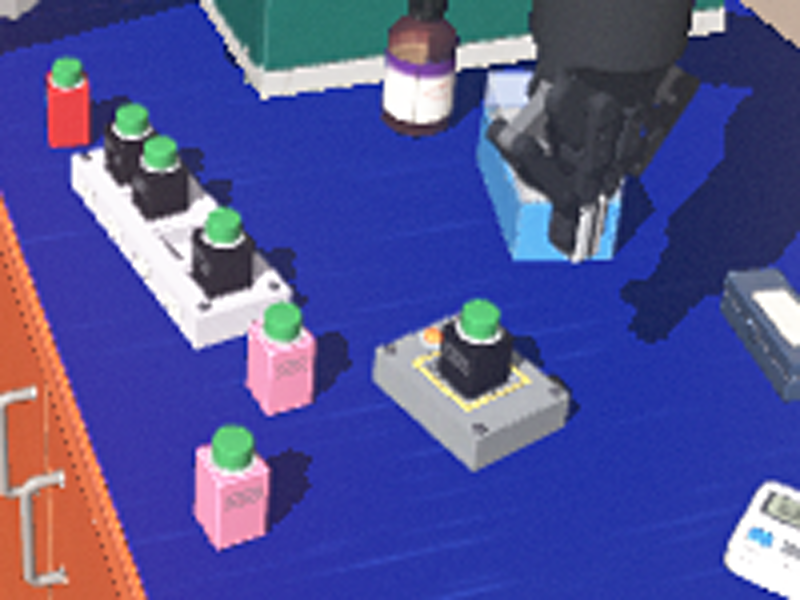

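The side view shows the key upright in the start box at (478,350). Three soft keys remain in the strip at (130,145), (160,180) and (222,255). The decoys, bottle and tip box look undisturbed, and the gripper is clear of everything.

```bash
python3 -c "
from plant import r
print(r.job_done())"
```

```text
the job is handed in; nothing more can be done
None
```

The sound key is in the grey start box, upright and fully home, and it snapped again when I pressed it there. I handed the job in at about 30.6 s on the robot's clock.

- **Finding it:** I pressed the key at the −y end of the strip first. Its force rose steadily to 5.5 N with no drop, so it is soft. The next key peaked at 6.3 N and fell to 3.4 N, so it is the sound one. I stopped there and did not press the other two.
- **Moving it:** I gripped the housing and set the key down gently in the well. At one point it was about 3 mm off at the well mouth, probably lightly touching the edge. I raised it, corrected and went in freely.
- **Proving it:** The second press read 3.4, then 6.4, 4.1 and 3.1 N. The first readings came at the same height as in the strip, which is how I know it is fully seated. No reading on a cap passed 6.4 N, though I only got one reading at the end of each move.
- **Last checks:** The final picture and cap positions show the key upright and centred in the well. The three other keys are still in the strip, the items in view look undisturbed, and the robot is touching nothing. The tape roll was not in that final picture, but the arm never went near it.

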